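# Show the orange-capped tube to the registration camera through the inspection mirror

## Task

Take the orange-capped sample tube out of the blue rack and stand it fully down in the white socket block. Then grip the red knob on top of the swivelling inspection mirror and turn it until the camera lens would see the orange cap in the middle of the mirror (the red pointer below then points straight at the tube), and finish while still holding the knob at that angle, because the mirror springs back if let go. Leave the other tubes and the things on the desk where they are.

Things in the scene. Friction and masses are not known exactly. Their poses are not given: they have to be found in the camera images.
- tube_orange: Orange-capped test tube, 107 mm tall overall: body 16 mm across, cap 22 mm across and 24 mm tall at the top (the top 24 mm), 25 g. Origin at the centre of its underside, z up along the tube; starts upright in one of the three holes of the rack, its underside 8 mm above the table, the cap's middle 103 mm above the table.
- tube_orange_cap (a point): The marker: middle of the orange cap of that tube, on the tube's axis, 95 mm above its underside. A good place to grip.
- tube_blue: Blue-capped test tube, 107 mm tall overall: body 16 mm across, cap 22 mm across and 24 mm tall at the top (the top 24 mm), 25 g. Origin at the centre of its underside, z up along the tube; starts upright in one of the three holes of the rack, its underside 8 mm above the table, the cap's middle 103 mm above the table. Not to be moved.
- tube_white: White-capped test tube, 107 mm tall overall: body 16 mm across, cap 22 mm across and 24 mm tall at the top (the top 24 mm), 25 g. Origin at the centre of its underside, z up along the tube; starts upright in one of the three holes of the rack, its underside 8 mm above the table, the cap's middle 103 mm above the table. Not to be moved.
- rack: Blue rack block fixed to the desk, 165 (x) x 60 (y) x 50 (z) mm, origin at the centre of its underside. Three holes in a row along its x axis at -50, 0 and +50 mm, each 19 mm across and 42 mm deep; which tube stands in which hole varies.
- socket: White socket block fixed to the desk, 70 x 70 x 50 mm, origin at the centre of its underside, z up. One hole in the middle of its top, 19 mm across, 42 mm deep (hole floor 8 mm above the table), mouth chamfered by 3 mm.
- socket_hole0 (a point): Centre of the mouth of the socket's hole, at the top face, 50 mm above the table. A fully seated tube has its underside 42 mm below this point.
- station: Reading station fixed to the desk: grey base plate 100 (x) x 320 (y) x 12 mm with a black camera at its -y end (top 129 mm above the table, with a blinker plate on its +x side) and the swivelling mirror. Origin on the table on the mirror's vertical turning axis; the lens lies along its -y axis.
- lens (a point): Front of the camera lens, 200 mm from the mirror's axis along the station's -y, 103 mm above the table, looking along the station's +y at the mirror.
- mirror (a joint): Turn of the mirror about its vertical axis, rad, 0 to 1.7, growing counterclockwise seen from above. At 0 (rest) the glass squarely faces the lens. Turned by q, the lens's line of sight leaves the mirror at 2q counterclockwise from the direction mirror-to-lens, so q must be half the angle at the mirror axis from the lens to the cap. A spring of 0.08 N m per rad (0.012 N m at rest) returns it to 0 when let go; joint friction 0.006 N m.
- mirror_knob (a point): Grip point in the red bar knob on top of the mirror, on the turning axis, 170 mm above the table. The bar is 40 mm long, 14 mm thick, from 148 to 186 mm above the table; its x axis is the outward normal of the glass and runs along the bar's length, so fingers close along its y. It turns with the mirror. The glass is 60 mm wide, 64 mm tall in a black frame 68 mm wide, 64 to 138 mm above the table, its face on the turning axis.
- pointer: Flat red needle, 78 mm long, lying 21 mm above the table under the mirror, geared 2:1 to it: its x axis (along the needle, outwards from the mirror's axis where its origin lies) shows where the lens looks by way of the mirror; it points at the lens at rest.
- reader: White card reader, 100 x 140 x 26 mm, loose; origin under its centre. Bystander.
- wipes: Pack of wipes, rigid white pack 110 x 200 x 55 mm, loose; origin under its centre. Bystander.
- mouse: Black computer mouse, 105 x 60 x 30 mm, loose; origin under its centre. Bystander.
- sanitiser: Clear hand sanitiser bottle with a blue cap, 60 mm across, 150 mm tall, loose; origin under its centre. Bystander.

How it is judged:
On the way, in this order (a step that is already met when the one before it is completed fails the run):
1. the orange-capped tube stands fully down in the white socket, let go (horizontal distance between tube_orange and socket_hole0 below 0.006 m and z of tube_orange in the frame of socket below 0.014 m and angle between tube_orange's own z axis and vertical below 0.12 rad and contact force between the fingers and tube_orange below 0.2 N), for 0.3 s.
2. the mirror is turned so that the lens sees the orange cap in its middle, with the fingers on the knob (all of step 1 and y of tube_orange_cap in the frame of pointer between -0.02 and 0.02 m and x of tube_orange_cap in the frame of pointer between 0.05 and 0.4 m and contact force between the fingers and station above 0.5 N), for 0.5 s.
At the end, for the whole second after the job is handed in: The orange-capped tube stands untouched in the socket (within 6 mm of centre and of the floor, tilt under 0.12 rad); the fingers hold the mirror still (over 0.5 N, under 0.1 rad/s) with the lens's reflected line of sight within 20 mm of the middle of the orange cap (all of step 2 and velocity of joint mirror between -0.1 and 0.1 rad/s); the arm keeps its last pose, push and grip.
It fails at once if another tube is moved by more than 20 mm (distance of any of tube_blue, tube_white from where it was at the start of the episode above 0.02 m).
It fails at once if a thing on the desk is moved by more than 30 mm (distance of any of reader, wipes, mouse, sanitiser from where it was at the start of the episode above 0.03 m).
It also fails if it takes over 54 s, if anything falls off the work surface, if the arm or the gripper's body presses on something with over 40 N, if the wrist force passes 120 N, or if a joint passes its speed limit or range.

## Robot

A 7-joint arm with a two-finger parallel gripper is mounted at the origin on the work surface. World frame = base frame: x ahead of the robot, y to its left, z up, the work surface at z = 0. Lengths are in m, angles in rad, forces in N, time in s.
With the tool pointing down it reaches from about 0.375 to 0.925 m from the base axis. Payload 3.1 kg.
Tool frame: the origin (TCP) lies on the centre line of the jaws, within the pads' length; the fingertips stand 17 mm ahead of it and the grasp point (between the pads) lies 2 mm behind it; z points along the fingers, y is the line along which they close (so a half turn about z gives the same grasp; the last joint's range is limited). The gripper opens to 85 mm and grips with 20 to 120 N. Pads are 22 mm wide; open, the fingers measure 114 mm over their backs; the gripper's body (76 mm by 85 mm) begins 54 mm behind the grasp point. The pads swing forward as they close: fully open they stand 13 mm farther back than shut.
Start: joints at [-1.272, 0.383, 0.044, 1.598, -0.018, 1.161, -0.05], TCP at [0.251, 0.6, 0.248] pointing down, gripper open.
Joint ranges: [-2.61, 2.61], [-0.41, 2.15], [-1.48, 1.57], [0, 2.5], [-1.57, 4.71], [0.05, 1.97], [-2.85, 2.85]. Speed limits (rad/s): [2.79, 2.79, 3.14, 3.14, 3.14, 3.14, 3.14].

## Interface

Orientations are given as a unit quaternion [x, y, z, w].
In Python, from bench import sensors, viewer, job gives the robot as it stands.
- The arm moves only by the tool jog_arm, never from a script. Its argument "targets" is a list of rows, each a list of 4 numbers: the shift along the tool's x, y, z in mm, then the turn about the tool's z in degrees. A call has 1 to 10 rows; each row is the pose to reach, as a shift and turn from the pose commanded when the call began, along the tool's axes at that moment; what a row does not reach only later rows make up. A row lasts 1/8 s, in which the tool goes at most 62.5 mm and 10.7 degrees, less where a joint would pass 70% of its speed; a pose out of reach is approached as far as the arm can. A call with a gripper value outside its range is refused whole. "hand" is the finger opening in mm, from 0 to 85.4, set as the call begins (left out, the last holds). The fingers move at their own pace and stop on an object; the grip force is fixed at half the most. Time passes only in rows, so rows that repeat a pose let the fingers close. It gives the time, the measured TCP pose, the force, the opening and the grip force at its end, in the units of the state.
- sensors.observe(): the state, without advancing time (a new reading comes with each control period).
- viewer.camera(name): name is "scene" or "top" or "wrist"; returns a dict with "frame" (384x512x3 uint8, red, green, blue), "range_z" (384x512 float32, m along the optical axis (not along the pixel's ray), 0 where there is no reading), "mtx" (3x3 intrinsics, pixels), "k1" (the pictures are not rectified: a ray, as slopes to the right and down, at radius r is drawn at 1 + k1 r^2 times it, then the intrinsics apply), "pose" (4x4, takes a point from camera to world coordinates); the wrist camera has in their place "mount" (4x4, takes a point from camera to tool coordinates, whose origin is the TCP and whose axes are the flange's). Camera axes: x right, y down, z forward; pixel columns grow to the right and rows downward; lengths in m; the calibration is good to about 2 mm. A picture is of the moment at which its call begins: read the wrist's pose just before it.
- job.finish_job(): hands the job in; it is judged then, once.
The state is a dict: "time": time; "q": joint angles; "joint_velocities": joint speeds; "joint_torque": joint torques, N m; "eef_pos": TCP position; "tool_rot": TCP orientation; "wrist_force": force on the tool from outside, world axes, zero at the start; "torque": the same for the moment, N m; "width": finger opening in m; "gripper_force": force on a finger pad.
Only numpy, scipy, OpenCV 4.12 (cv2) and the standard library are available. Lean on these libraries where they do the work, as an engineer would, in place of code of your own. Each camera call takes 0.05 s, during which the arm holds its last target. There are 200 camera calls.

## Working session

There is one attempt and no reset: what is moved stays moved. The work goes in short steps, Python scripts to look and compute and a tool call to move; the robot and the scene stay as the last step left them, time stands still between calls to the robot, and variables do not carry over. Pictures are saved under pics/ and viewed, at most 10 in all, crops included, and the job is handed in when it is done.

Besides the shell and the picture viewer there is one more tool, called after "Call:" as name(argument=value, ...), one argument or row to a line, values as JSON. jog_arm: Moves the arm, as the interface text tells. Its arguments: {"type":"object","properties":{"targets":{"type":"array","items":{"type":"array","items":{"type":"number"}}},"hand":{"type":"number"}},"required":["targets"]}

```bash
mkdir -p pics; cat > h.py <<'E'
import numpy as np, cv2
from bench import sensors, viewer, job
from scipy.spatial.transform import Rotation as R
def grab(name):
    s=sensors.observe(); c=viewer.camera(name)
    if name=="wrist":
        T=np.eye(4);T[:3,:3]=R.from_quat(s["tool_rot"]).as_matrix();T[:3,3]=s["eef_pos"];c["pose"]=T@c["mount"]
    return s,c
def cloud(c):
    m=np.array(c["mtx"]);h,w=c["range_z"].shape
    u,v=np.meshgrid(np.arange(w),np.arange(h))
    d=np.stack([(u-m[0,2])/m[0,0],(v-m[1,2])/m[1,1]],-1);x=d.copy()
    for _ in range(8): x=d/(1+c["k1"]*(x**2).sum(-1,keepdims=True))
    p=np.concatenate([x,np.ones((h,w,1))],-1)*c["range_z"][...,None]
    P=np.array(c["pose"]); return p@P[:3,:3].T+P[:3,3]
def save(c,n): cv2.imwrite("pics/"+n,c["frame"][...,::-1])
E
python3 - <<'E'
from h import *
for n in("top","scene"):
    s,c=grab(n); save(c,n+"0.png"); np.save(n+"0.npy",cloud(c)); np.save(n+"0f.npy",c["frame"])
print(s["time"],s["eef_pos"],R.from_quat(s["tool_rot"]).as_matrix().round(3), s["width"])
E
```

```text
0.05 [0.25086479 0.59865662 0.24688095] [[-0.922  0.386 -0.001]
 [ 0.386  0.922 -0.003]
 [-0.    -0.003 -1.   ]] 0.08524131801118012
```

View pics/top0.png

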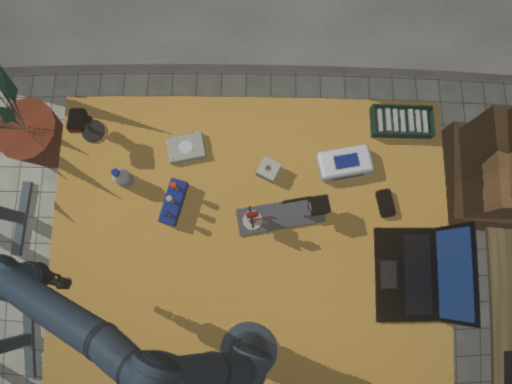

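View pics/scene0.png

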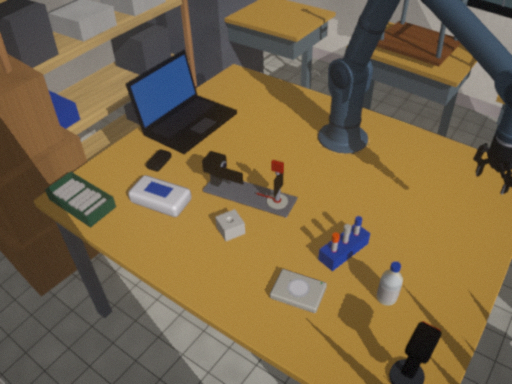

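The top view shows the rack at (173,203) with the orange cap at its far end (173,185). The socket is at (268,169), the mirror with the red knob at (253,217), and the camera at (318,206). I'll measure these in world coordinates.

```bash
python3 - <<'E'
from h import *
P=np.load("top0.npy");f=np.load("top0f.npy");hsv=cv2.cvtColor(f,cv2.COLOR_RGB2HSV).astype(int)
H,S,V=[hsv[...,i] for i in range(3)]
def rep(n,m):
    p=P[m]; 
    if len(p)==0: print(n,0);return
    q=p[:,:2].astype(np.float32);r=cv2.minAreaRect(q); print(n,len(p),p.mean(0).round(3),"med",np.median(p,0).round(3),"rect",np.round(r[0],3),np.round(r[1],3),round(r[2],1),"z",p[:,2].min().round(3),p[:,2].max().round(3))
def box(u0,v0,u1,v1):
    m=np.zeros(H.shape,bool);m[v0:v1,u0:u1]=1;return m
Z=P[...,2]
rk=box(150,170,200,235)
rep("rack top",rk&(abs(Z-.05)<.008)&(S>100))
rep("orange",rk&(Z>.08)&((H<15)|(H>170))&(S>100))
rep("caps",rk&(Z>.1))
sk=box(250,150,290,190)
rep("socket top",sk&(abs(Z-.05)<.008))
st=box(225,185,345,245)
rep("plate",st&(abs(Z-.012)<.006)&(S<80))
rep("knob",st&(Z>.16))
rep("cam",st&(Z>.10)&(V<60)&box(300,185,345,245))
rep("needle",st&(Z<.05)&((H<10)|(H>170))&(S>130))
E
```

```text
rack top 447 [0.514 0.279 0.05 ] med [0.509 0.279 0.05 ] rect [0.518 0.281] [0.059 0.161] 75.9 z 0.042 0.058
orange 30 [0.567 0.268 0.113] med [0.567 0.268 0.113] rect [0.567 0.268] [0.018 0.017] 45.6 z 0.095 0.119
caps 125 [0.492 0.246 0.284] med [0.516 0.279 0.115] rect [0.397 0.167] [0.411 0.106] 43.0 z 0.101 1.532
socket top 340 [ 0.647 -0.065  0.049] med [ 0.647 -0.066  0.049] rect [ 0.648 -0.064] [0.069 0.072] 64.5 z 0.042 0.058
plate 1668 [ 0.473 -0.098  0.012] med [ 0.473 -0.101  0.012] rect [ 0.48 -0.11] [0.101 0.317] 10.6 z 0.006 0.018
knob 101 [ 0.394 -0.009  0.691] med [ 0.456 -0.012  0.189] rect [ 0.377 -0.019] [0.184 0.039] 7.7 z 0.162 1.532
cam 278 [ 0.497 -0.233  0.142] med [ 0.5   -0.234  0.128] rect [ 0.426 -0.12 ] [0.092 0.346] 37.9 z 0.101 1.532
needle 0
```

Call:
jog_arm(
  targets=[
    [-50, -22, 0, -1],
    [-105, -45, 0, -2],
    [-157, -68, 0, -3],
    [-210, -91, 0, -4],
    [-262, -114, 0, -5],
    [-314, -137, 0, -6],
    [-366, -160, 0, -7],
    [-419, -183, 0, -8],
    [-419, -183, 0, -8],
  ],
  hand=85,
)

```text
time: 1.23
eef_pos: [0.5711, 0.2606, 0.2479]
tool_rot: [0.134, 0.991, -0.002, 0.001]
wrist_force: [0.2, 0.1, -0.3]
width: 0.0852
gripper_force: 0.0
```

```bash
python3 - <<'E'
from h import *
s,c=grab("wrist"); save(c,"w1.png"); P=cloud(c); np.save("w1.npy",P); f=c["frame"]
print(s["time"],s["eef_pos"],R.from_quat(s["tool_rot"]).as_matrix().round(3), s["width"])
hsv=cv2.cvtColor(f,cv2.COLOR_RGB2HSV).astype(int);H,S,V=[hsv[...,i] for i in range(3)]
m=((H<18)|(H>172))&(S>120)&(P[...,2]>.106)&(P[...,2]<.125)
p=P[m];print(len(p),p.mean(0),cv2.minEnclosingCircle(p[:,:2].astype(np.float32)))
m=((H>100)&(H<130))&(S>120)&(abs(P[...,2]-.05)<.006); p=P[m]; print(cv2.minAreaRect(p[:,:2].astype(np.float32)))
E
```

```text
1.225 [0.57114611 0.26056986 0.24785895] [[-0.964  0.266  0.002]
 [ 0.266  0.964 -0.005]
 [-0.003 -0.004 -1.   ]] 0.08518713559187693
451 [0.56996109 0.26995921 0.11415159] ((0.5708699226379395, 0.2696968913078308), 0.010903799906373024)
((0.5223649740219116, 0.28229859471321106), (0.05947931110858917, 0.16389894485473633), 75.41162872314453)
```

View pics/w1.png

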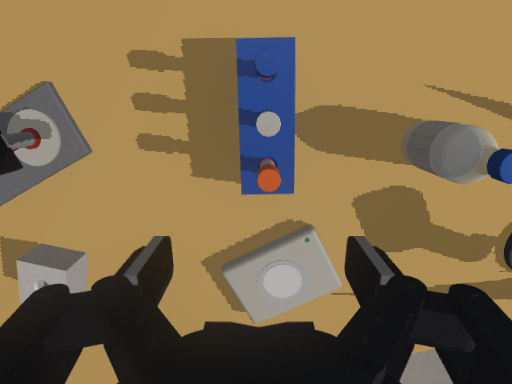

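The wrist view shows the orange cap at (269,179) at the near end of the rack; it measures (0.571, 0.270). The fingers will close across the row. Now I'll descend.

Call:
jog_arm(
  targets=[
    [2, 9, 40, 0],
    [2, 9, 90, 0],
    [2, 9, 130, 0],
    [2, 9, 147, 0],
    [2, 9, 147, 0],
    [2, 9, 147, 0],
  ],
  hand=50,
)

```text
time: 2.02
eef_pos: [0.5685, 0.2792, 0.1032]
tool_rot: [0.128, 0.992, 0.001, 0.001]
wrist_force: [0.3, 0.0, -0.3]
width: 0.0499
gripper_force: 0.0
```

Call:
jog_arm(
  targets=[
    [-5, -9, 2, 0],
    [-5, -9, 2, 0],
    [-5, -9, 2, 0],
  ],
)

```text
time: 2.4
eef_pos: [0.5703, 0.2676, 0.0999]
tool_rot: [0.129, 0.992, 0.0, 0.0]
wrist_force: [0.7, -0.5, 0.5]
width: 0.0501
gripper_force: 0.0
```

Call:
jog_arm(
  targets=[
    [0, 2, 0, 0],
    [0, 2, 0, 0],
    [0, 2, 0, 0],
    [0, 2, 0, 0],
    [0, 2, 0, 0],
    [0, 2, 0, 0],
  ],
  hand=10,
)

```text
time: 3.15
eef_pos: [0.5705, 0.2704, 0.0995]
tool_rot: [0.128, 0.992, 0.0, 0.0]
wrist_force: [0.7, 0.2, 1.7]
width: 0.0203
gripper_force: 58.7
```

Call:
jog_arm(
  targets=[
    [0, 0, -20, 0],
    [0, 0, -50, 0],
    [0, 0, -80, 0],
    [0, 0, -80, 0],
  ],
)

```text
time: 3.65
eef_pos: [0.5728, 0.2704, 0.1835]
tool_rot: [0.129, 0.992, 0.002, 0.003]
wrist_force: [0.7, 0.4, -0.1]
width: 0.0201
gripper_force: 58.9
```

Call:
jog_arm(
  targets=[
    [-16, -30, 0, 0],
    [-38, -72, 0, 0],
    [-60, -115, 0, 0],
    [-83, -157, 0, 0],
    [-105, -200, 0, 0],
    [-125, -237, 0, 0],
    [-142, -269, 0, 0],
    [-155, -293, 0, 0],
    [-155, -293, 0, 0],
    [-155, -293, 0, 0],
  ],
)

```text
time: 4.9
eef_pos: [0.645, -0.051, 0.1785]
tool_rot: [0.128, 0.992, 0.001, -0.001]
wrist_force: [0.2, 0.5, 0.8]
width: 0.0207
gripper_force: 58.9
```

```bash
python3 - <<'E'
from h import *
s,c=grab("wrist"); save(c,"w2.png"); P=cloud(c); np.save("w2.npy",P); f=c["frame"];np.save("w2f.npy",f)
print(s["time"],s["eef_pos"],s["q"],R.from_quat(s["tool_rot"]).as_matrix().round(3), s["width"],s["gripper_force"])
hsv=cv2.cvtColor(f,cv2.COLOR_RGB2HSV).astype(int);H,S,V=[hsv[...,i] for i in range(3)]
m=(abs(P[...,2]-.05)<.004)&(np.hypot(P[...,0]-.648,P[...,1]+.064)<.06)
p=P[m];print(len(p),p.mean(0),cv2.minAreaRect(p[:,:2].astype(np.float32)))
s,c=grab("top");save(c,"t2.png")
E
```

```text
4.9 [ 0.64500285 -0.05097537  0.17848796] [-0.23905699  0.45757599  0.3287988   1.67760939 -0.1680984   1.03608346
  1.45942525] [[-0.967  0.253 -0.002]
 [ 0.253  0.967  0.001]
 [ 0.002  0.001 -1.   ]] 0.020744545492356502 58.921959400177
4580 [ 0.64322781 -0.0636311   0.04953935] ((0.6497447490692139, -0.06328016519546509), (0.0703011080622673, 0.06980130821466446), 63.564998626708984)
```

View pics/w2.png

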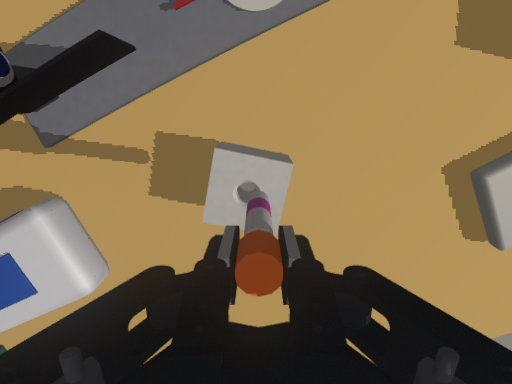

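The wrist view shows the socket hole at (247,192) and the held tube's tip just in front of it, with the cap at (259,265). Next I'll check the tube axis and the hole centre.

```bash
python3 - <<'E'
from h import *
P=np.load("w2.npy");f=np.load("w2f.npy");hsv=cv2.cvtColor(f,cv2.COLOR_RGB2HSV).astype(int);H,S,V=[hsv[...,i] for i in range(3)]
v,u=np.mgrid[:384,:512]
o=((H<18)|(H>172))&(S>120)&(u>225)&(u<295)&(v>220)&(v<300)
p=P[o];top=p[p[:,2]>p[:,2].max()-.006];print("cap top",len(top),p[:,2].max(),cv2.minEnclosingCircle(top[:,:2].astype(np.float32)))
# body: fit circle of radius 8 to visible side points at slices
from scipy.optimize import least_squares
b=(u>235)&(u<285)&(v>185)&(v<240)&(P[...,2]>.075)&(P[...,2]<.165)
p=P[b]
for lo,hi in((.08,.10),(.10,.12),(.12,.14),(.14,.16)):
    q=p[(p[:,2]>lo)&(p[:,2]<hi)]
    if len(q)<15: print(lo,len(q));continue
    r=least_squares(lambda c:np.hypot(*(q[:,:2]-c).T)-.008,[.647,-.054],loss="soft_l1",f_scale=.001);print(lo,len(q),q.mean(0).round(4),r.x.round(4))
h=(np.hypot(P[...,0]-.65,P[...,1]+.063)<.02)&(P[...,2]<.0475); q=P[h];print("hole",len(q),cv2.minEnclosingCircle(q[:,:2].astype(np.float32)))
t=(np.abs(P[...,2]-.05)<.003)&(np.hypot(P[...,0]-.65,P[...,1]+.063)<.06); import collections
q=P[t]; print(cv2.minAreaRect(q[:,:2].astype(np.float32)))
# station
g=(abs(P[...,2]-.012)<.004)&(S<60); print("plate pts",g.sum())
E
```

```text
cap top 16 0.3038101397435366 ((0.5792070031166077, -0.033470768481492996), 9.999999747378752e-05)
0.08 70 [ 0.64   -0.0496  0.0952] [ 0.6463 -0.0513]
0.1 178 [ 0.6397 -0.0496  0.1106] [ 0.6461 -0.0512]
0.12 260 [ 0.6397 -0.0495  0.1302] [ 0.646  -0.0511]
0.14 344 [ 0.6394 -0.0494  0.1507] [ 0.6457 -0.0509]
hole 309 ((0.6501279473304749, -0.060936518013477325), 0.014023100957274437)
((0.6497447490692139, -0.06328016519546509), (0.0703011080622673, 0.06980130821466446), 63.564998626708984)
plate pts 19003
```

Call:
jog_arm(
  targets=[
    [-7, -11, 0, 0],
    [-7, -11, 10, 0],
    [-7, -11, 24, 0],
    [-7, -11, 24, 0],
    [-7, -11, 24, 0],
  ],
)

```text
time: 5.62
eef_pos: [0.6495, -0.0649, 0.1548]
tool_rot: [0.128, 0.992, -0.0, -0.0]
wrist_force: [0.5, 0.4, 0.3]
width: 0.0209
gripper_force: 58.9
```

```bash
python3 - <<'E'
from h import *
from scipy.optimize import least_squares
s,c=grab("wrist"); P=cloud(c); print(s["time"],s["eef_pos"])
q=P[(P[...,2]>.07)&(P[...,2]<.125)&(np.hypot(P[...,0]-.65,P[...,1]+.063)<.02)]
for lo,hi in((.07,.09),(.09,.11),(.11,.125)):
    a=q[(q[:,2]>lo)&(q[:,2]<hi)]
    if len(a)>15: print(lo,len(a),least_squares(lambda c:np.hypot(*(a[:,:2]-c).T)-.008,[.651,-.064],loss="soft_l1",f_scale=.001).x.round(4))
p=P[(abs(P[...,2]-.05)<.004)&(np.hypot(P[...,0]-.648,P[...,1]+.064)<.06)];print(cv2.minAreaRect(p[:,:2].astype(np.float32)))
E
```

```text
5.625 [ 0.6494693  -0.06493413  0.15475867]
0.07 157 [ 0.6507 -0.0653]
0.09 238 [ 0.6505 -0.0651]
0.11 221 [ 0.6504 -0.0651]
((0.6497307419776917, -0.06313984841108322), (0.070499949157238, 0.06986451894044876), 63.58665084838867)
```

Call:
jog_arm(
  targets=[
    [1, 2, 0, 0],
    [1, 2, 6, 0],
    [1, 2, 14, 0],
    [1, 2, 22, 0],
    [1, 2, 30, 0],
    [1, 2, 38, 0],
    [1, 2, 46, 0],
    [1, 2, 52, 0],
    [1, 2, 55, 0],
    [1, 2, 55, 0],
  ],
)

```text
time: 6.92
eef_pos: [0.6493, -0.0631, 0.1002]
tool_rot: [0.128, 0.992, -0.0, -0.0]
wrist_force: [-0.3, 0.7, -0.4]
width: 0.0203
gripper_force: 59.0
```

Call:
jog_arm(
  targets=[
    [0, 0, 0, 0],
    [0, 0, 0, 0],
    [0, 0, 0, 0],
    [0, 0, 0, 0],
  ],
  hand=60,
)

```text
time: 7.42
eef_pos: [0.6493, -0.063, 0.1004]
tool_rot: [0.128, 0.992, 0.0, 0.0]
wrist_force: [0.7, 0.2, -0.8]
width: 0.0601
gripper_force: 0.0
```

Call:
jog_arm(
  targets=[
    [0, 0, -30, 0],
    [0, 0, -80, 0],
    [0, 0, -130, 0],
    [0, 0, -160, 0],
    [0, 0, -160, 0],
    [0, 0, -160, 0],
  ],
)

```text
time: 8.18
eef_pos: [0.6485, -0.0629, 0.2592]
tool_rot: [0.128, 0.992, -0.0, -0.001]
wrist_force: [0.6, -0.7, -0.4]
width: 0.0599
gripper_force: 0.0
```

```bash
python3 - <<'E'
from h import *
s,c=grab("wrist"); save(c,"w3.png"); P=cloud(c); f=c["frame"];np.save("w3.npy",P);np.save("w3f.npy",f)
print(s["time"],s["eef_pos"],s["q"])
hsv=cv2.cvtColor(f,cv2.COLOR_RGB2HSV).astype(int);H,S,V=[hsv[...,i] for i in range(3)]
m=((H<18)|(H>172))&(S>120)&(P[...,2]>.106)&(P[...,2]<.125)&(P[...,0]>.6)
p=P[m];print(len(p),p.mean(0),p[:,2].max(),cv2.minEnclosingCircle(p[:,:2].astype(np.float32)))
k=((H<12)|(H>170))&(S>120)&(P[...,2]>.145)&(P[...,2]<.2);p=P[k]
if len(p):print("knob",p.mean(0),cv2.minAreaRect(p[p[:,2]>.18][:,:2].astype(np.float32)))
E
```

```text
8.175 [ 0.64850226 -0.06285273  0.259177  ] [-0.23892733  0.39042448  0.35224046  1.59385183 -0.14229643  1.18449831
  1.4566282 ]
411 [ 0.64876444 -0.06408683  0.11427994] 0.11636142374243347 ((0.6496350765228271, -0.0642881914973259), 0.010687434114515781)
```

View pics/w3.png

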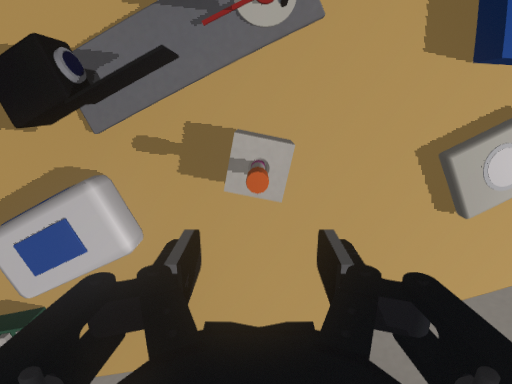

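The tube is seated: the cap top is at 0.114 m as it was in the rack, at (0.6496, -0.0642). Now I'll back up toward the mirror to look at the knob.

Call:
jog_arm(
  targets=[
    [20, 0, -30, 0],
    [60, 0, -60, 0],
    [100, 0, -70, 0],
    [120, 0, -70, 0],
    [120, 0, -70, 0],
    [120, 0, -70, 0],
  ],
  hand=50,
)

```text
time: 8.98
eef_pos: [0.5332, -0.0326, 0.3291]
tool_rot: [0.128, 0.992, -0.0, -0.001]
wrist_force: [0.6, 0.4, 0.1]
width: 0.05
gripper_force: 0.0
```

```bash
python3 - <<'E'
from h import *
s,c=grab("wrist"); save(c,"w4.png"); P=cloud(c); f=c["frame"];np.save("w4.npy",P);np.save("w4f.npy",f)
print(s["time"],s["eef_pos"],s["q"])
hsv=cv2.cvtColor(f,cv2.COLOR_RGB2HSV).astype(int);H,S,V=[hsv[...,i] for i in range(3)]
red=((H<8)|(H>172))&(S>130)
Z=P[...,2]
for n,m in(("knob",red&(Z>.182)&(Z<.2)),("needle",red&(Z<.03)&(Z>.014)),("plate",(abs(Z-.012)<.004)&(S<60))):
    p=P[m].astype(np.float32);print(n,len(p),p.mean(0) if len(p) else "",cv2.minAreaRect(p[:,:2].copy()) if len(p) else "")
E
```

```text
8.975 [ 0.53318533 -0.03261611  0.32910039] [-0.33641512  0.09598548  0.34397335  1.79059816 -0.03332663  1.26239667
  1.32994987]
knob 691 [ 0.46325994 -0.00650897  0.18541917] ((0.46308091282844543, -0.006631486117839813), (0.013435987755656242, 0.03959986940026283), 11.415018081665039)
needle 115 [ 0.47267628 -0.05538779  0.02221058] ((0.4721595346927643, -0.04505003243684769), (0.010138493962585926, 0.07685036957263947), 2.4846396446228027)
plate 11446 [ 0.48494464 -0.09173358  0.01177569] ((0.5456541180610657, -0.017895668745040894), (0.6878222227096558, 0.3610948622226715), 75.28593444824219)
```

View pics/w4.png

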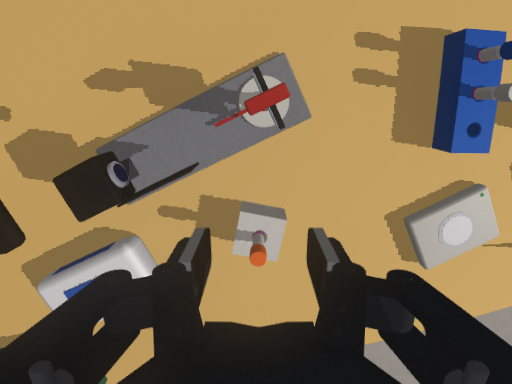

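The knob bar is at (265,98), world (0.463, -0.007), with its long axis at about -79°. The needle points at the lens, as expected at rest. Mirror axis to cap is at -17°, so q should be about 31°. I'll go above the knob, turning the tool by -116° so the closing line lies across the bar.

Call:
jog_arm(
  targets=[
    [7, 1, 0, -10],
    [15, 2, 0, -20],
    [22, 2, 0, -30],
    [30, 3, 0, -40],
    [37, 4, 0, -50],
    [45, 5, 0, -60],
    [52, 5, 0, -70],
    [60, 6, 0, -80],
    [68, 7, 0, -90],
    [74, 7, 0, -100],
  ],
)

```text
time: 10.28
eef_pos: [0.4671, -0.0113, 0.3379]
tool_rot: [-0.63, 0.777, -0.01, 0.001]
wrist_force: [-0.1, 0.2, 1.5]
width: 0.0501
gripper_force: 0.0
```

Call:
jog_arm(
  targets=[
    [0, 0, 10, -10],
    [0, 0, 30, -16],
    [0, 0, 50, -16],
    [0, 0, 50, -16],
    [0, 0, 50, -16],
  ],
)

```text
time: 10.9
eef_pos: [0.467, -0.0082, 0.2872]
tool_rot: [0.733, -0.68, 0.008, -0.0]
wrist_force: [0.7, 0.5, -0.1]
width: 0.05
gripper_force: 0.0
```

```bash
cat > m.py <<'E'
from h import *
s,c=grab("wrist"); P=cloud(c); f=c["frame"];np.save("w5.npy",P);np.save("w5f.npy",f);save(c,"w5.png")
M=R.from_quat(s["tool_rot"]).as_matrix()
print(s["time"],s["eef_pos"].round(4) if hasattr(s["eef_pos"],"round") else s["eef_pos"],np.round(s["q"],2),"x",M[:,0].round(3),"y ang",np.degrees(np.arctan2(M[1,1],M[0,1])))
hsv=cv2.cvtColor(f,cv2.COLOR_RGB2HSV).astype(int);H,S,V=[hsv[...,i] for i in range(3)]
red=((H<8)|(H>172))&(S>130);Z=P[...,2]
for n,m in(("knob",red&(Z>.182)&(Z<.2)),("needle",red&(Z<.03)&(Z>.014))):
    p=P[m].astype(np.float32)
    if len(p)>5:
        d=cv2.fitLine(p[:,:2].copy(),cv2.DIST_L2,0,.01,.01)[:2,0];print(n,len(p),p.mean(0),"ang",np.degrees(np.arctan2(d[1],d[0])),cv2.minAreaRect(p[:,:2].copy()))
        if n=="knob": A=M.T@(np.r_[cv2.minAreaRect(p[:,:2].copy())[0],.170]-np.array(s["eef_pos"]));print("tool shift mm to knob",(A*1000).round(1))
E
python3 m.py
```

```text
10.9 [ 0.467  -0.0082  0.2872] [-1.51 -0.33  1.27  2.02  0.35  1.23  2.84] x [ 0.076 -0.997  0.012] y ang -175.6453347877277
knob 775 [ 0.46346432 -0.00772691  0.18548521] ang -79.41193 ((0.46344059705734253, -0.006752489134669304), (0.01377111952751875, 0.039087772369384766), 10.542325019836426)
tool shift mm to knob [ -3.1   4.9 117.2]
needle 254 [ 0.46944663 -0.04045412  0.02228853] ang -78.89932 ((0.46529656648635864, -0.04335971176624298), (0.024043047800660133, 0.08049848675727844), 4.184886455535889)
```

The turn direction ran joint 7 to its limit (2.84), so I'll use the half-turn-equivalent grasp instead. I'll unwind by about +174°.

Call:
jog_arm(
  targets=[
    [0, 0, -20, 10],
    [0, 0, -40, 20],
    [0, 0, -40, 30],
    [0, 0, -40, 40],
    [0, 0, -40, 50],
    [0, 0, -40, 60],
    [0, 0, -40, 70],
    [0, 0, -40, 80],
    [0, 0, -40, 90],
    [0, 0, -40, 100],
  ],
)

```text
time: 12.2
eef_pos: [0.4683, -0.0098, 0.3295]
tool_rot: [0.055, 0.998, -0.006, 0.009]
wrist_force: [0.2, 0.3, -0.7]
width: 0.0502
gripper_force: 0.0
```

Call:
jog_arm(
  targets=[
    [0, 0, 0, 10],
    [0, 0, 0, 20],
    [0, 0, 0, 30],
    [0, 0, 0, 40],
    [0, 0, 0, 50],
    [0, 0, 0, 60],
    [0, 0, 0, 70],
    [0, 0, 0, 74],
    [0, 0, 0, 74],
  ],
)

```text
time: 13.32
eef_pos: [0.4681, -0.0097, 0.3291]
tool_rot: [0.642, 0.767, 0.0, 0.011]
wrist_force: [0.4, 0.7, -0.5]
width: 0.0499
gripper_force: 0.0
```

```bash
python3 m.py
```

```text
13.325 [ 0.4681 -0.0097  0.3291] [-0.92 -0.11  0.8   1.96  0.1   1.25  0.02] x [-0.176  0.984 -0.016] y ang 10.141131027225674
knob 581 [ 0.46282628 -0.00554609  0.18550049] ang -79.20844 ((0.4630224406719208, -0.006547585129737854), (0.013295038603246212, 0.039640557020902634), 11.355327606201172)
tool shift mm to knob [  6.6  -6.7 158.9]
needle 65 [ 0.46408048 -0.01207891  0.02253449] ang -79.18534 ((0.4684096872806549, -0.03912496939301491), (0.02331756427884102, 0.08946006745100021), 9.124275207519531)
```

Call:
jog_arm(
  targets=[
    [6, -6, 0, 0],
    [7, -7, 40, 0],
    [7, -7, 80, 0],
    [7, -7, 115, 0],
    [7, -7, 140, 0],
    [7, -7, 155, 0],
    [7, -7, 159, 0],
    [7, -7, 159, 0],
    [7, -7, 159, 0],
  ],
)

```text
time: 14.5
eef_pos: [0.4626, -0.0051, 0.1705]
tool_rot: [0.641, 0.767, 0.002, 0.01]
wrist_force: [0.8, -0.4, -0.2]
width: 0.0501
gripper_force: 0.0
```

Call:
jog_arm(
  targets=[
    [-1, 0, 1, 0],
    [-1, 0, 1, 0],
    [-1, 0, 1, 0],
    [-1, 0, 1, 0],
    [-1, 0, 1, 0],
    [-1, 0, 1, 0],
  ],
  hand=5,
)

```text
time: 15.25
eef_pos: [0.4621, -0.0063, 0.1689]
tool_rot: [0.641, 0.767, 0.001, 0.01]
wrist_force: [0.6, -0.4, 5.4]
width: 0.0134
gripper_force: 59.1
```

Gripped. Turn 31° counterclockwise seen from above, which is -31° about the tool z.

Call:
jog_arm(
  targets=[
    [0, 0, 0, -5],
    [0, 0, 0, -10],
    [0, 0, 0, -15],
    [0, 0, 0, -20],
    [0, 0, 0, -25],
    [0, 0, 0, -29],
    [0, 0, 0, -31],
    [0, 0, 0, -31],
    [0, 0, 0, -31],
    [0, 0, 0, -31],
  ],
)

```text
time: 16.5
eef_pos: [0.462, -0.0064, 0.1689]
tool_rot: [0.414, 0.91, -0.001, 0.01]
wrist_force: [-1.8, -1.0, 5.7]
width: 0.0131
gripper_force: 59.5
```

```bash
python3 - <<'E'
from h import *
s,_=grab("top")
M=R.from_quat(s["tool_rot"]).as_matrix();print(s["time"],s["eef_pos"],"y ang",np.degrees(np.arctan2(M[1,1],M[0,1])),s["wrist_force"],s["torque"],s["gripper_force"],s["width"])
for n in("scene","top","wrist"):
    s,c=grab(n);save(c,"f_"+n+".png");P=cloud(c);f=c["frame"];hsv=cv2.cvtColor(f,cv2.COLOR_RGB2HSV).astype(int);H,S,V=[hsv[...,i] for i in range(3)];Z=P[...,2]
    m=((H<9)|(H>171))&(S>120)&(Z<.035)&(Z>.012)&(np.hypot(P[...,0]-.463,P[...,1]+.0066)<.11);p=P[m]
    print(n,len(p))
    if len(p)>4:
        d=cv2.fitLine(p[:,:2].astype(np.float32),cv2.DIST_L2,0,.01,.01)[:2,0];print(p.mean(0),np.degrees(np.arctan2(d[1],d[0])), "far", p[np.argmax(np.hypot(p[:,0]-.463,p[:,1]+.0066))])
    o=((H<18)|(H>172))&(S>120)&(Z>.09)&(Z<.12)&(np.hypot(P[...,0]-.65,P[...,1]+.064)<.03)
    if o.sum():print("cap",P[o].mean(0))
    if n=="scene":
        vu=np.argwhere(m); v,u=vu.mean(0).astype(int) if len(vu) else (200,270); print(u,v)
        cv2.imwrite("pics/f_crop.png",cv2.resize(f[130:260,190:340,::-1],None,fx=5,fy=4.5,interpolation=cv2.INTER_CUBIC))
E
```

```text
16.5 [ 0.46197323 -0.00636085  0.16892862] y ang 41.131398455089446 [-1.80258107 -1.02091612  5.65998502] [ 0.18547497  0.60391896 -0.02402474] 59.49846804141998 0.013148004438064421
scene 37
[ 0.49366562 -0.01742903  0.02147987] -22.38369 far [ 0.5276908  -0.03163736  0.01995839]
cap [ 0.65356477 -0.06146565  0.10880783]
269 203
top 0
cap [ 0.64544369 -0.0633815   0.11184285]
wrist 224
[ 0.46937608 -0.00596036  0.0223111 ] -19.02901 far [ 0.52801936 -0.02544248  0.02155194]
```

View pics/f_crop.png

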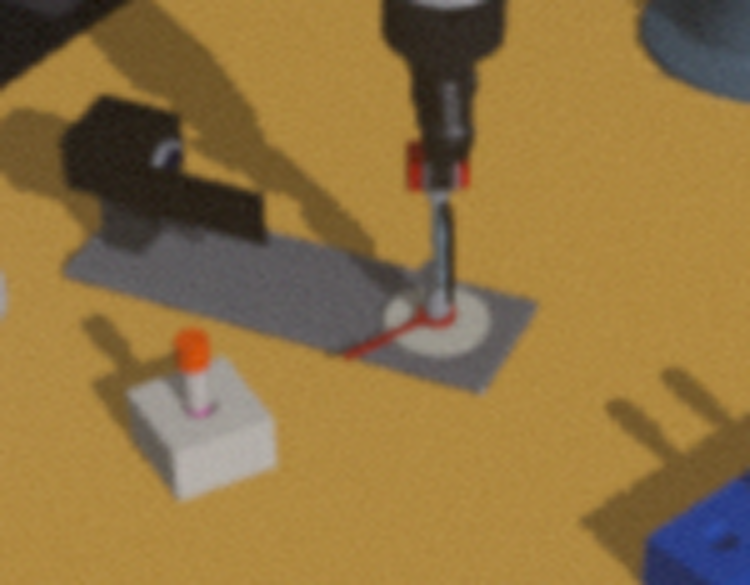

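The crop shows the knob gripped and the needle pointing nearly at the tube, which stands in the socket. I'll nudge it by 1° and re-measure the needle.

Call:
jog_arm(
  targets=[
    [0, 0, 0, -1],
    [0, 0, 0, -1],
    [0, 0, 0, -1],
    [0, 0, 0, -1],
    [0, 0, 0, -1],
    [0, 0, 0, -1],
  ],
)

```text
time: 17.45
eef_pos: [0.4619, -0.0064, 0.1689]
tool_rot: [0.406, 0.914, -0.002, 0.01]
wrist_force: [-2.3, -0.8, 6.4]
width: 0.0134
gripper_force: 59.5
```

```bash
python3 - <<'E'
from h import *
A=np.array([.463,-.0066])
for n in("scene","wrist"):
    s,c=grab(n);P=cloud(c);f=c["frame"];hsv=cv2.cvtColor(f,cv2.COLOR_RGB2HSV).astype(int);H,S,V=[hsv[...,i] for i in range(3)];Z=P[...,2]
    r=np.hypot(P[...,0]-A[0],P[...,1]-A[1])
    m=((H<9)|(H>171))&(S>110)&(Z<.028)&(Z>.015)&(r>.03)&(r<.09);p=P[m][:,:2]-A
    print(n,len(p),np.degrees(np.arctan2(*p.mean(0)[::-1])) if len(p) else "", "lateral",np.degrees(np.arctan2(p[:,1],p[:,0])).std() if len(p) else "")
M=R.from_quat(s["tool_rot"]).as_matrix();print(s["time"],np.degrees(np.arctan2(M[1,1],M[0,1])),s["gripper_force"],"want",np.degrees(np.arctan2(-.0637+.0066,.6497-.463)))
E
```

```text
scene 15 -15.48407973878677 lateral 2.935310718466398
wrist 38 -15.903306872691534 lateral 1.3436252746411335
17.5 42.12995982671917 59.514931440353394 want -17.00563585626433
```

Needle at about -16° against the wanted -17°, well inside the ±5.8° tolerance. It has held for over 0.5 s, so I'm handing the job in.

```bash
python3 -c "
from bench import job
print(job.finish_job())"
```

```text
the job is handed in; nothing more can be done
None
```

The orange tube is fully seated in the white socket and the mirror knob is held with the pointer about 1° off the cap (±5.8° allowed); I handed the job in at about 17.5 s, and no verdict came back.

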